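# Put the hand planes away in their fitted tray

### The job

Tidy the three wooden hand planes, the blocks with a steel iron in the top, into the tray: set each one down gently in the recess made for its length, flat on the felt. Leave the two wooden offcuts that look like planes but have no iron lying where they are.

Things in the scene. Friction and masses are not known exactly. Their poses are not given: they have to be found in the camera images.
- short_plane_mid (a point): The short hand plane: a pale wooden block 85 mm long, 42 mm wide and 50 mm high, standing on its sole, 0.17 kg or so. A slanted steel iron (30 mm wide) with a wooden wedge sticks up out of a black throat in the middle of its top, to 20 mm above the body. Origin at the middle of the body, 25 mm above its underside; x along its length, y across, z up. Either way round is right. Loose.
- middle_plane_mid (a point): The middle hand plane: a pale wooden block 120 mm long, 42 mm wide and 50 mm high, standing on its sole, 0.24 kg or so. A slanted steel iron (30 mm wide) with a wooden wedge sticks up out of a black throat in the middle of its top, to 20 mm above the body. Origin at the middle of the body, 25 mm above its underside; x along its length, y across, z up. Either way round is right. Loose.
- long_plane_mid (a point): The long hand plane: a pale wooden block 160 mm long, 42 mm wide and 50 mm high, standing on its sole, 0.32 kg or so. A slanted steel iron (30 mm wide) with a wooden wedge sticks up out of a black throat in the middle of its top, to 20 mm above the body. Origin at the middle of the body, 25 mm above its underside; x along its length, y across, z up. Either way round is right. Loose.
- plain_offcut_mid (a point): A plain block of the same pale wood, 100 mm long, 42 wide, 50 high, with no iron: an offcut, not a plane. Origin at its middle, 25 mm up; x along its length. Loose; not to be moved.
- notched_offcut_mid (a point): A block of the same pale wood, 140 mm long, 42 wide, 50 high, with a bare notch (28 mm long, 12 deep) across the middle of its top and no iron: an offcut, not a plane. Origin at its middle, 25 mm up; x along its length. Loose; not to be moved.
- tray: The shallow wooden tray, fixed to the bench, 224 mm long (x) by 306 mm wide (y). It holds the three inserts side by side along its y, in an order that changes, 96 mm apart. Its long-side rims are 18 mm high, level with the inserts' tops; its two end walls (at x = +-108 mm) are 30 mm high. Origin under its middle, at bench height.
- short_insert: Fixed plywood insert in the tray for the short plane, 204 mm (x) by 94 mm (y), with one recess in its middle, 105 mm long (x) by 62 mm wide (y) and 6 mm deep, with a grey felt floor: 10 mm to spare on every side of its plane. Origin at the middle of the insert's underside, 6 mm above the bench; the recess floor is 6 mm above the origin and the insert's top 12 mm. So a seated plane's middle is 31 mm above this origin and its length lies along this x axis.
- middle_insert: Fixed plywood insert in the tray for the middle plane, 204 mm (x) by 94 mm (y), with one recess in its middle, 140 mm long (x) by 62 mm wide (y) and 6 mm deep, with a grey felt floor: 10 mm to spare on every side of its plane. Origin at the middle of the insert's underside, 6 mm above the bench; the recess floor is 6 mm above the origin and the insert's top 12 mm. So a seated plane's middle is 31 mm above this origin and its length lies along this x axis.
- long_insert: Fixed plywood insert in the tray for the long plane, 204 mm (x) by 94 mm (y), with one recess in its middle, 180 mm long (x) by 62 mm wide (y) and 6 mm deep, with a grey felt floor: 10 mm to spare on every side of its plane. Origin at the middle of the insert's underside, 6 mm above the bench; the recess floor is 6 mm above the origin and the insert's top 12 mm. So a seated plane's middle is 31 mm above this origin and its length lies along this x axis.
Not all that is in view belongs to the job. What is shaped like the part that bears middle_plane_mid but orange or purple is not meant.

How it is judged:
By the outcome, as a careful person would: the job done as asked, in the order asked, and still so for the second after the job is handed in, with the robot touching nothing.
It also fails if it takes over 86 s, if anything falls off the work surface, if the arm or the gripper's body presses on something with over 40 N, if the wrist force passes 120 N, or if a joint passes its speed limit or range.

### The arm

A 6-joint arm with a two-finger parallel gripper is mounted at the origin on the work surface. World frame = base frame: x ahead of the robot, y to its left, z up, the work surface at z = 0. Lengths are in m, angles in rad, forces in N, time in s.
With the tool pointing down it reaches from about 0.35 to 1 m from the base axis. Payload 7.1 kg.
Tool frame: the origin (TCP) lies on the centre line of the jaws, within the pads' length; the fingertips stand 14 mm ahead of it and the grasp point (between the pads) lies 5 mm behind it; z points along the fingers, y is the line along which they close (so a half turn about z gives the same grasp; the last joint's range is limited). The gripper opens to 85 mm and grips with 20 to 120 N. Pads are 22 mm wide; open, the fingers measure 114 mm over their backs; the gripper's body (76 mm by 85 mm) begins 54 mm behind the grasp point. The pads swing forward as they close: fully open they stand 13 mm farther back than shut.
Start: joints at [1.212, 0.423, 1.63, -0, 1.089, -0.019], TCP at [0.208, 0.589, 0.245] pointing down, gripper open.
Joint ranges: [-3, 3], [-0.9, 2.11], [0.09, 2.58], [-1.31, 4.45], [0.11, 2.69], [-2.54, 2.54]. Speed limits (rad/s): [2.39, 2.39, 3.01, 3.14, 3.14, 3.14].

### API

Orientations are given as [roll, pitch, yaw] about the fixed x, y, z axes, in that order (R = Rz(yaw) Ry(pitch) Rx(roll)).
In Python, from cell import * gives the robot as it stands. Calls block until the motion is done:
- movep(position, orientation): joint-space move of the TCP to a pose.
- move_l(position, frame=None, feed=0.15, stop_force=None): straight line of the TCP; frame=None keeps the orientation; feed is the mean speed in m/s. With stop_force (N) it stops when the force on the tool has changed by that much, and returns True; else False.
- move_joints(angles): joint-space move.
- set_gripper(opening): opening from 0.0 (shut) to 1.0 (fully open); the grip force is fixed at half the most; returns when the fingers have stopped.
- hold(seconds).
- ik(position, orientation): joint angles nearest the present ones, or None.
- sense(): the state.
- grab_frame(name): name is "scene" or "top" or "wrist"; returns (picture, depth): 420x560x3 uint8, red, green, blue; 420x560 float32, m along the optical axis (not along the pixel's ray), 0 where there is no reading.
- camera_model(name): a dict with "mtx" (3x3 intrinsics, pixels), "T" (4x4, takes a point from camera to world coordinates). Camera axes: x right, y up, looking along -z (the intrinsics and any distortion apply to the point x, -y, -z); pixel columns grow to the right and rows downward; lengths in m; the calibration is good to about 2 mm. A picture is of the moment at which its call begins: read the wrist's pose just before it. camera_model takes no time and is no camera call; for the wrist camera it gives the pose at the moment of the call.
A pose or a line that the arm cannot do raises PlanningError and nothing moves.
- close_job(): hands the job in; it is judged then, once.
The state is a dict: "time": time; "joint_pos": joint angles; "joint_vel": joint speeds; "tau": joint torques, N m; "position": TCP position; "eef_rot": TCP orientation; "force": force on the tool from outside, world axes, zero at the start; "moment": the same for the moment, N m; "finger_gap": opening from 0.0 (shut) to 1.0 (fully open); "gripper_force": force on a finger pad.
Only numpy, scipy, OpenCV 4.12 (cv2) and the standard library are available. Lean on these libraries where they do the work, as an engineer would, in place of code of your own. Each camera call takes 0.05 s, during which the arm holds its last target. There are 200 camera calls.

## Working session

There is one attempt and no reset: what is moved stays moved. The work goes in short steps, each a Python script; the robot and the scene stay as the last script left them, time stands still between calls to the robot, and variables do not carry over. Pictures are saved under pics/ and viewed, at most 14 in all, crops included, and the job is handed in when it is done.

```bash
mkdir -p pics
python3 - <<'E'
from cell import *
import cv2,numpy as np
for n in("top","scene"):
    p,d=grab_frame(n); cv2.imwrite(f"pics/{n}0.png",p[:,:,::-1]); np.savez(f"{n}0.npz",p=p,d=d)
    m=camera_model(n); print(n,np.round(m["mtx"],1).tolist(),np.round(m["T"],3).tolist(),{k:v for k,v in m.items() if k not in("mtx","T")},(d>0).mean())
s=sense();print(s["eef_rot"],s["time"],s["position"])
E
```

```text
top [[393.9, 0.0, 284.6], [0.0, 393.9, 201.3], [0.0, 0.0, 1.0]] [[-0.012, 0.997, -0.08, 0.372], [-1.0, -0.012, -0.003, -0.029], [-0.004, 0.08, 0.997, 1.054], [0.0, 0.0, 0.0, 1.0]] {} 0.9959396258503401
scene [[534.1, 0.0, 284.6], [0.0, 534.1, 208.2], [0.0, 0.0, 1.0]] [[0.725, -0.555, 0.409, 1.098], [0.689, 0.57, -0.448, -0.754], [0.015, 0.606, 0.795, 1.289], [0.0, 0.0, 0.0, 1.0]] {} 0.9959906462585034
[-3.14023926e+00 -2.75683926e-05  2.80182093e+00] 0.1 [0.20810568 0.58884381 0.24462609]
```

View pics/top0.png

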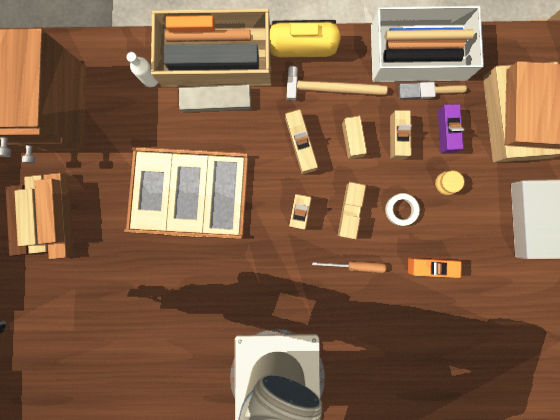

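View pics/scene0.png

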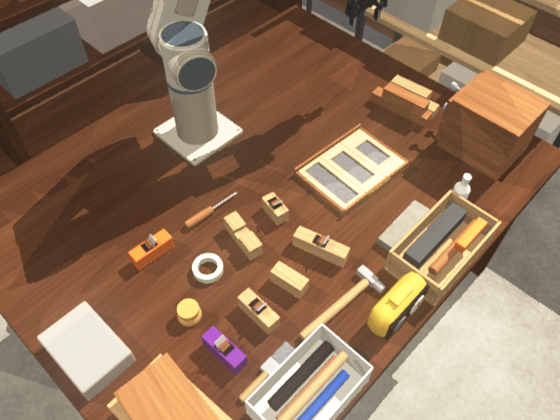

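The top view shows:
- **Planes:** long at (300,140), middle at (401,134), short at (300,211).
- **Offcuts, to leave alone:** plain at (354,137), notched at (352,210).
- **Decoys:** orange (435,268) and purple (452,128).
- **Tray recesses:** short at (152,191), middle at (187,193), long at (224,195).

The scene view agrees. I'll measure from both views.

```bash
cat > vis.py <<'E'
from cell import *
import cv2,numpy as np
def world(n,d):
    m=camera_model(n);K,T=m["mtx"],m["T"]
    v,u=np.mgrid[:420,:560]
    x=(u-K[0,2])/K[0,0]*d; y=-(v-K[1,2])/K[1,1]*d
    return np.stack([x,y,-d],-1)@T[:3,:3].T+T[:3,3]
def project(n,p):
    m=camera_model(n);c=np.linalg.inv(m["T"])@np.r_[p,1];K=m["mtx"]
    return int(K[0,2]+K[0,0]*c[0]/-c[2]),int(K[1,2]-K[1,1]*c[1]/-c[2])
def rect(P):
    (c,s,a)=cv2.minAreaRect((P[:,:2]*1000).astype(np.float32))
    if s[0]<s[1]: s=s[::-1];a+=90
    return np.r_[np.array(c)/1000,(a+90)%180-90],np.round(s,1)
def blob(mask,uv):
    n,l,st,ce=cv2.connectedComponentsWithStats(mask.astype(np.uint8),connectivity=4)
    v,u=np.nonzero(l); i=np.argmin((u-uv[0])**2+(v-uv[1])**2); return l==l[v[i],u[i]]
def blocks(n,p,d,seeds):
    W=world(n,d); r={}
    m=(W[...,2]>.042)&(W[...,2]<.057)
    for k,uv in seeds.items():
        b=blob(m,uv); P=W[b]; r[k]=rect(P); print(n,k,np.round(r[k][0],4),r[k][1],"z",round(np.median(P[:,2]),4),len(P))
    return r
def felts(n,p,d,seeds):
    W=world(n,d); h=cv2.cvtColor(p,cv2.COLOR_RGB2HSV)
    m=(h[...,1]<60)&(h[...,2]>60)&(abs(W[...,2]-.012)<.012)
    for k,uv in seeds.items():
        b=blob(m,uv);P=W[b];r=rect(P);print(n,k,np.round(r[0],4),r[1],"z",round(np.median(P[:,2]),4),len(P))
E
python3 - <<'E'
from vis import *
B={"top":dict(long=(300,155),middle=(401,150),short=(300,222),plain=(354,137),notch=(350,230)),
"scene":dict(long=(305,245),middle=(250,305),short=(270,202),plain=(290,279),notch=(235,225))}
F={"top":dict(short=(152,191),middle=(187,193),long=(224,195)),"scene":dict(short=(375,152),middle=(352,167),long=(328,185))}
for n in B:
    z=np.load(n+"0.npz"); blocks(n,z["p"],z["d"],B[n]); felts(n,z["p"],z["d"],F[n])
E
```

```text
top long [ 0.611  -0.0692 15.5787] [159.8  42.2] z 0.0494 879
top middle [ 0.6261 -0.3322 -2.0437] [118.5  43. ] z 0.049 658
top short [  0.4257  -0.0635 -11.7384] [84.5 41.9] z 0.0496 441
top plain [ 0.6213 -0.2096  8.0517] [100.8  42.6] z 0.0493 633
top notch [  0.386   -0.1887 -11.2929] [55.8 42.6] z 0.0497 373
top short [ 0.489   0.3284 -3.1319] [199.5  93.4] z 0.0166 2358
top middle [ 0.482   0.2337 -4.1818] [199.9  93.9] z 0.0155 2459
top long [ 0.4756  0.1374 -3.6673] [201.3  92.6] z 0.0135 2493
scene long [ 0.6143 -0.0719 15.2823] [160.6  46.6] z 0.0479 684
scene middle [ 0.6299 -0.3347 -1.784 ] [121.7  43.6] z 0.048 640
scene short [  0.4291  -0.066  -11.9449] [85.5 44.8] z 0.0482 305
scene plain [ 0.6243 -0.2123  7.1238] [100.7  46.2] z 0.048 536
scene notch [  0.3896  -0.1905 -12.6355] [60.8 43.9] z 0.0484 250
scene short [ 0.4822  0.2333 86.1488] [289.6 201.9] z 0.0132 3487
scene middle [ 0.4822  0.2333 86.1488] [289.6 201.9] z 0.0132 3487
scene long [ 0.4822  0.2333 86.1488] [289.6 201.9] z 0.0132 3487
```

Sizes and heights match the given dimensions, and the two views agree to within 3–4 mm. The insert pitch is 96 mm and the tray is turned about −3.9°. I'll use the mean of the two views and do the short plane first.

```bash
cat > act.py <<'E'
from cell import *
import numpy as np
PL=dict(long=(.6127,-.0705,15.4),middle=(.628,-.3335,-1.9),short=(.4274,-.0648,-11.8))
A=-3.9; C=np.array([.4822,.2335]); ax=np.array([-np.sin(np.radians(A)),np.cos(np.radians(A))])
INS={k:C+o*ax for k,o in dict(short=.096,middle=0,long=-.096).items()}
GZ=.028
def best(pos,yaw,half=True):
    q0=np.array(sense()["joint_pos"]);c=[]
    for y in ([yaw,yaw+np.pi,yaw-np.pi] if half else [yaw]):
        q=ik(pos,[np.pi,0,y])
        if q is not None: c.append((np.abs(q-q0).max(),y))
    return min(c)[1]
def pick(k):
    x,y,a=PL[k]; yaw=best([x,y,.16],np.radians(a))
    movep([x,y,.16],[np.pi,0,yaw])
    print("down stop",move_l([x,y,GZ],feed=.12,stop_force=15))
    set_gripper(0.0); s=sense(); print("gap",s["finger_gap"],"F",s["gripper_force"],"p",s["position"])
    move_l([x,y,.16],feed=.15); s=sense();print("lifted gap",s["finger_gap"],"f",s["force"],"t",s["time"])
def place(k):
    x,y=INS[k]; yaw=best([x,y,.16],np.radians(A)); movep([x,y,.16],[np.pi,0,yaw])
    z=GZ+.012
    move_l([x,y,z+.012],feed=.12); hold(.2)
    print("touch",move_l([x,y,z-.004],feed=.015,stop_force=4),sense()["position"],sense()["force"])
    set_gripper(.8); move_l([x,y,.16],feed=.15); print("t",sense()["time"])
E
python3 - <<'E'
from act import *
set_gripper(1.0); pick("short")
E
```

```text
down stop False
gap 0.4862288756744647 F 60.98910570144653 p [ 0.4276974  -0.06487934  0.02854217]
lifted gap 0.48276816384938764 f [-0.55526173  0.39436811 -1.26836974] t 5.5417
```

Run:
```python
from act import *
import cv2
place("short")
p,d=grab_frame("scene"); cv2.imwrite("pics/s1.png",cv2.resize(p[100:260,230:450,::-1],None,fx=3,fy=3))
```

```text
touch True [0.48862576 0.32923374 0.04059012] [-1.13475282 -0.06343388  6.02735759]
t 10.3583
```

View pics/s1.png

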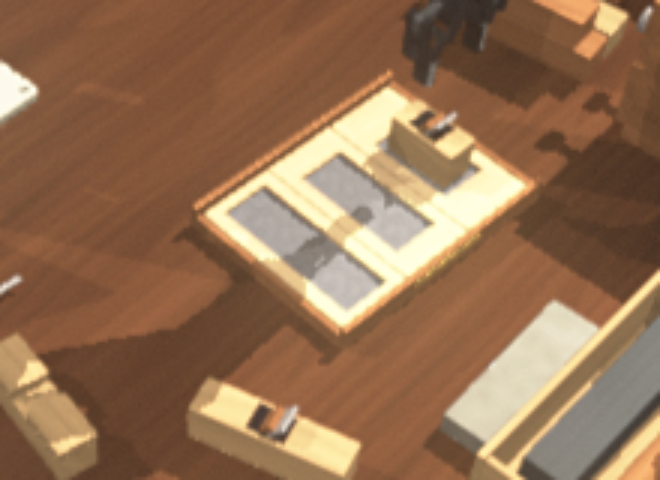

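The short plane stands in its recess (crop about (430,145)) with felt showing around it. It touched down at the expected height. Now the other two.

Run:
```python
from act import *
from vis import *
for k in("middle","long"):
    pick(k)
    if sense()["finger_gap"]<.4: print("missed",k); break
    place(k)
movep([.25,-.4,.3],[np.pi,0,best([.25,-.4,.3],0)])
p,d=grab_frame("top"); cv2.imwrite("pics/t2.png",cv2.resize(p[80:260,110:430,::-1],None,fx=2.4,fy=2.4))
W=world("top",d);m=(W[...,2]>.05)&(W[...,2]<.068)
for k,c in INS.items():
    r=blob(m,project("top",np.r_[c,.062])); print(k,c,rect(W[r]),np.median(W[r][:,2]))
blocks("top",p,d,dict(plain=(354,137),notch=(350,230)))
print(sense()["time"])
```

```text
down stop False
gap 0.4818957799888825 F 62.61939525604248 p [ 0.62862206 -0.33375588  0.02909077]
lifted gap 0.4850125309158638 f [ 0.54527577  0.09928248 -3.38180563] t 15.45
touch True [0.48210649 0.23345796 0.04104293] [-1.21558933 -0.28442626  4.77338988]
t 20.8667
down stop False
gap 0.48458880601041016 F 62.49155402183533 p [ 0.61333702 -0.07058286  0.02897665]
lifted gap 0.4850079030325545 f [-0.73508712 -0.26457324 -2.71668353] t 24.75
touch True [0.47555537 0.13768122 0.04093056] [-0.78731663  0.19745454  5.80874341]
t 29.0583
short [0.48872947 0.32927769] (array([ 0.48626358,  0.32977832, -3.4852829 ]), array([85. , 43.8])) 0.06188854726785714
middle [0.4822 0.2335] (array([ 0.48067914,  0.23386693, -3.94970703]), array([119.6,  42.9])) 0.06184759444657517
long [0.47567053 0.13772231] (array([0.47875705, 0.13979243, 0.        ]), array([0., 0.])) 0.06738724639711202
top plain [ 0.6216 -0.2096  8.6219] [101.2  44. ] z 0.0493 634
top notch [  0.386   -0.189  -11.5467] [55.8 42.9] z 0.0496 375
31.2583
```

View pics/t2.png

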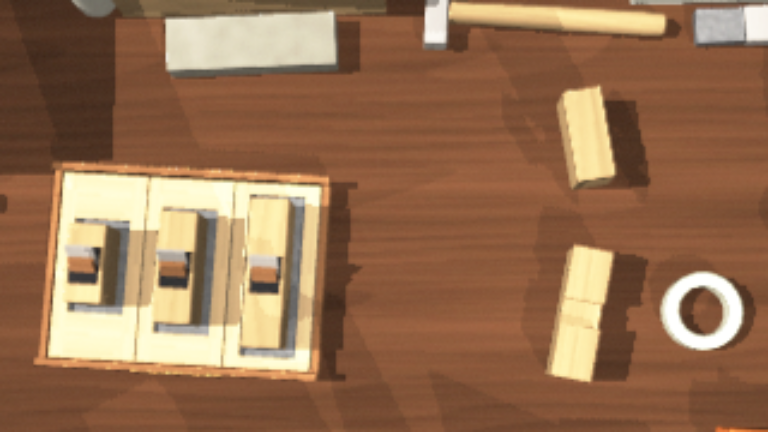

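All three planes stand in their own recesses (crop (87,265), (178,265), (268,270)) and the offcuts have not moved. The long plane's blob landed on its iron, so I'll recheck that one and then hand in.

Run:
```python
from act import *
from vis import *
p,d=grab_frame("top");W=world("top",d);m=(W[...,2]>.05)&(W[...,2]<.068)
r=blob(m,(110+268/2.4,80+320/2.4));P=W[r];c,s=rect(P);h=P[:,0]>c[0]
z1,z2=np.median(P[h,2]),np.median(P[~h,2]);print(c,s,z1,z2)
if abs(z1-.062)<.002 and abs(z2-.062)<.002 and np.hypot(*(c[:2]-INS["long"]))<.007: print(close_job())
```

```text
[ 0.47382745  0.1378476  -4.08130646] [160.2  43. ] 0.0615934657788908 0.06197867613045366
the job is handed in; nothing more can be done
None
```

All three planes are in their matching recesses, flat on the felt. The two offcuts lie where they were, and the job is handed in at about 31 s of the 86 s allowed.

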